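Tamp the ridden-up desiccant capsules level in the dry-cabinet tray

TASK

Two desiccant capsules have ridden up over their neighbours in the blue dry-cabinet tray. Take the flat tamper by its black grip and tamp them down slowly, working along both rows, until every capsule lies level on the tray floor and bears firm under a press of about 14 N (never over 22 N: the shells are thin), touching the tray and capsules with nothing but the tamper. Then stand the tamper upright in the middle of its black rubber pad, let go, and leave everything else where it is.

Things in the scene. Friction and masses are not known exactly. Their poses are not given: they have to be found in the camera images.
- tray: blue open steel tray fixed to the bench, 164 mm along its x, 137 mm along its y, floor 4 mm thick, walls and middle rib 3 mm thick, their tops 31 mm up. Origin on the underside, on the rib's line, 75 mm from the inner face of the -x end wall. Two lanes along x, four capsules each lying crosswise. Level means every capsule on the floor: the tops then form a plane 34 mm above the origin
- lane_left (a point): centre line of one lane on the tray floor, at tray x = 0, y = +33.5 mm, 4 mm above the tray's origin; the lane is 64 mm wide
- lane_right (a point): the same of the other lane, at tray y = -33.5 mm
- plate_left (a joint): sliding aluminium end plate, 25 mm high, at the +x end of lane_left: m pushed towards tray +x; starts at 0 to 0.004; at 0 its face is 110 mm from the -x wall's inner face; at most 0.026. It drags in a greased track: 2 N to move plus 0.7 N per mm/s. Four capsules need 120 mm: tamping drives it to about 0.010, slowly, with 8 to 15 N down on the raised capsule; when it binds, hold 12 to 15 N and it creeps down
- plate_right (a joint): the same sliding end plate, at the +x end of lane_right
- capsule_1: one of eight domed desiccant capsules, white plastic with an orange band, 30 mm diameter, 60 mm long, 25 g; origin at its middle, length along its y. On the tray floor its middle is 19 mm above the tray's origin (top 34 mm): six start so; in each lane one starts ridden up in the notch between two neighbours, its middle about 30 to 40 mm above the tray's origin
- capsule_2: another such capsule; pressing one end of a row can lift the capsule at its other end by a few mm
- capsule_3: another such capsule
- capsule_4: another such capsule
- capsule_5: another such capsule
- capsule_6: another such capsule
- capsule_7: another such capsule
- capsule_8: another such capsule
- tamper: flat tamper standing on its foot, 0.4 kg: steel foot 64 mm (its x) by 46 mm (its y) by 8 mm, in its centre a 30 mm round collar up to 22 mm, and above it a square black grip 24 by 24 mm up to 118 mm. Origin at the centre of the foot's flat underside, z up along the grip. The foot spans a capsule and both its neighbours when its x lies along the lane
- pad: black rubber pad fixed to the bench, 120 mm (its x) by 100 mm (its y), 4 mm thick; origin at the centre of its underside. The tamper starts on it and belongs on it
- oil_bottle: bystander: amber bottle, 32 mm across, 75 mm high, origin under its centre
- spare_jar: bystander: orange jar with white lid, 76 mm across, 100 mm high, origin under its centre
- mug: bystander: white mug, 80 mm across, 95 mm high, origin under its centre
- slide_box: bystander: blue slide box, 100 by 200 by 34 mm, origin under its centre
- hygrometer: bystander: round white dial hygrometer lying flat, 70 mm across, 20 mm thick, origin under its centre
Things that resemble listed ones, but are neither listed nor needed, are in the scene too. What is shaped like the tray but green is not meant. What is shaped like the capsule_1 but yellow is not meant.

How it is judged:
By the outcome, as a careful person would: the job done as asked, in the order asked, and still so for the second after the job is handed in, with the robot touching nothing.
It also fails if it takes over 72 s, if anything falls off the work surface, if the arm or the gripper's body presses on something with over 40 N, if the wrist force passes 120 N, or if a joint passes its speed limit or range.

ROBOT

A 6-joint arm with a two-finger parallel gripper is mounted at the origin on the work surface. World frame = base frame: x ahead of the robot, y to its left, z up, the work surface at z = 0. Lengths are in m, angles in degrees, forces in N, time in s.
With the tool pointing down it reaches from about 0.35 to 0.875 m from the base axis. Payload 4.2 kg.
Tool frame: the origin (TCP) lies midway between the tips of the shut fingers; the grasp point (between the pads) lies 19 mm behind it; z points along the fingers, x is the direction in which the jaws open and shut, and the axes are right-handed (so a half turn about z gives the same grasp; the last joint's range is limited). The gripper opens to 87 mm and grips with 3 to 60 N. Pads are 19 mm wide; open, the fingers measure 117 mm over their backs; the gripper's body (75 mm by 190 mm) begins 51 mm behind the grasp point.
Start: joints at [-52.105, 22.042, 0.453, 0, -68.411, -14.817], TCP at [0.245, -0.575, 0.223] pointing down, gripper open.
Joint ranges: [-179.83, 179.83], [-69.29, 118.12], [-61.27, 80.66], [-181.25, 117.63], [-171.15, -9.14], [-177.46, 177.46]. Speed limits (degrees/s): [159.86, 159.86, 180, 180, 180, 180].

INTERFACE

Orientations are given as a 3x3 rotation matrix whose columns are the frame's x, y, z axes.
In Python, from station import sense, capture, finish_job, find_in gives the robot as it stands.
- The arm moves only by the shell command python3 -m creep 'ROWS'. ROWS is JSON, a list of rows, each a list of 7 numbers: the shift along the tool's x, y, z in mm, then the turn, a rotation vector about the tool's x, y, z in degrees, then the opening, from 0 (shut) to 1 (fully open). A call has exactly 10 rows; each row shifts and turns the commanded pose from where the row before left it, along the tool's axes as they then stand; what a row does not reach is not made up. A row lasts 1/8 s, in which the tool goes at most 62.5 mm and 10.7 degrees, less where a joint would pass 70% of its speed; a pose out of reach is approached as far as the arm can. A call with a gripper value outside its range is refused whole. The fingers move at their own pace and stop on an object; the grip force is fixed at half the most. Time passes only in rows, so rows that do not move let the fingers close, or fill a call up. It gives the time, the measured TCP pose, the force and the opening at its end, in the units of the state.
- sense(): the state, without advancing time (a new reading comes with each control period).
- capture(name): name is "side" or "top"; returns a dict with "color" (384x512x3 uint8, blue, green, red), "vertical_fov" (degrees; the focal length in pixels is half the picture's height over the tangent of half this angle, whatever the lens; pixels are square), "cx", "cy" (the principal point, pixels), "k1" (the pictures are not rectified: a ray, as slopes to the right and down, at radius r is drawn at 1 + k1 r^2 times it, then the intrinsics apply), "R" (3x3) and "t" (3): a world point X has camera coordinates R X + t. Camera axes: x right, y down, z forward; pixel columns grow to the right and rows downward; lengths in m; the calibration is good to about 2 mm. A picture is of the moment at which its call begins. There is no depth.
- finish_job(): hands the job in, once; it reports no verdict.
Trained networks look in the newest picture that a camera, given by its name, has taken for a name from the list of things; names that differ only in an ending like _2 or _b are one class to them, and where a whole thing is asked for, a point or a joint stands for the part that bears it (a point fixed in the world has none). Each returns a list of dicts, best first, with "p" (0 to 1); they miss things now and then, are a little off and sometimes report something else, mostly with a low value. They report only what shows in the picture. A call takes as long as a camera call. They do not tell look-alikes from the thing itself.
- find_in(camera, name): "xy" ([column, row] in pixels, amid what is visible of it).
The state is a dict: "time_s": time; "joints": joint angles; "joint_velocities": joint speeds; "effort": joint torques, N m; "tcp_pos": TCP position; "ee_rot": TCP orientation; "wrist_force": force on the tool from outside, world axes, zero at the start; "moment": the same for the moment, N m; "gripper_width": opening from 0.0 (shut) to 1.0 (fully open).
Only numpy, scipy, OpenCV 4.12 (cv2) and the standard library are available. Lean on these libraries where they do the work, as an engineer would, in place of code of your own. Each camera call takes 0.05 s, during which the arm holds its last target. There are 200 camera calls.

## Working session

There is one attempt and no reset: what is moved stays moved. The work goes in short steps, Python scripts to look and compute and a shell command to move; the robot and the scene stay as the last step left them, time stands still between calls to the robot, and variables do not carry over. Pictures are saved under pics/ and viewed, about 8 in all and at most 12, crops included, and the job is handed in when it is done.

```bash
mkdir -p pics; ls; cat > h.py <<'E'
import numpy as np, cv2
from station import sense, capture, find_in, finish_job
def K(c):
    h=c["color"].shape[0]; f=h/2/np.tan(np.radians(c["vertical_fov"]/2))
    return f
def ray(c,uv):
    f=K(c); d=np.array([(uv[0]-c["cx"])/f,(uv[1]-c["cy"])/f]); s=d.copy()
    for _ in range(20): s=d/(1+c["k1"]*(s@s))
    R=np.array(c["R"]); t=np.array(c["t"])
    return -R.T@t, R.T@np.array([s[0],s[1],1])
def atz(c,uv,z):
    o,d=ray(c,uv); return o+d*(z-o[2])/d[2]
def proj(c,X):
    X=np.array(c["R"])@np.array(X)+np.array(c["t"]); s=X[:2]/X[2]; s=s*(1+c["k1"]*(s@s))
    return s*K(c)+[c["cx"],c["cy"]]
E
python3 - <<'E'
from h import *
np.set_printoptions(precision=4,suppress=True)
for n in ("top","side"):
    c=capture(n); cv2.imwrite(f"pics/{n}0.png",c["color"])
    print(n,c["vertical_fov"],c["k1"],ray(c,(c["cx"],c["cy"])))
    for k in ("tray","tamper","pad","capsule_1","plate_left"):
        print(k,[(np.round(r["xy"]),round(r["p"],2),atz(c,r["xy"],{"capsule_1":.03,"tamper":.1}.get(k,.01))[:2]) for r in find_in(n,k)][:12])
print(sense())
E
```

```text
pics
top 43.393932800991486 -0.11641613617849604 (array([ 0.4534, -0.0202,  1.4507]), array([ 0.0653,  0.0116, -0.9978]))
tray [(array([305., 190.]), 0.82, array([ 0.5726, -0.1566]))]
tamper [(array([210., 193.]), 0.7, array([0.554 , 0.1205])), (array([304., 188.]), 0.61, array([ 0.5713, -0.1438]))]
pad [(array([205., 190.]), 0.93, array([0.568 , 0.1427]))]
capsule_1 [(array([295., 203.]), 0.72, array([ 0.5329, -0.1244])), (array([294., 227.]), 0.59, array([ 0.4637, -0.1216])), (array([316., 217.]), 0.54, array([ 0.4932, -0.1882])), (array([295., 217.]), 0.53, array([ 0.4929, -0.126 ])), (array([317., 208.]), 0.53, array([ 0.5189, -0.1895])), (array([315., 227.]), 0.49, array([ 0.4631, -0.1835])), (array([280., 256.]), 0.46, array([ 0.3775, -0.0834])), (array([294., 208.]), 0.44, array([ 0.5173, -0.1225])), (array([317., 202.]), 0.43, array([ 0.5375, -0.1902]))]
plate_left [(array([292., 194.]), 0.48, array([ 0.5627, -0.1183]))]
side 52.219014927991246 -0.033446988219168826 (array([0.4642, 1.0563, 0.8417]), array([ 0.0434, -0.8155, -0.5771]))
tray [(array([315., 177.]), 0.95, array([
[... 522 characters left out ...]
 0.5178, -0.1978])), (array([274., 178.]), 0.46, array([ 0.4607, -0.1778])), (array([245., 190.]), 0.3, array([ 0.5631, -0.0929]))]
plate_left []
{'time_s': 0.6, 'joints': array([-52.103 ,  22.0409,   0.452 ,  -0.001 , -68.4101, -14.8143]), 'joint_velocities': array([ 0.0599, -0.0653, -0.0504, -0.0078,  0.0348,  0.027 ]), 'effort': array([  0.0007, -39.0212,  18.7535,   4.2225,   0.0154,  -0.    ]), 'tcp_pos': array([ 0.245 , -0.5749,  0.2226]), 'ee_rot': array([[-0.3921,  0.9199,  0.    ],
       [ 0.9199,  0.3921, -0.    ],
       [-0.    ,  0.    , -1.    ]]), 'wrist_force': array([ 0.1065, -0.5007,  0.4204]), 'moment': array([0.023 , 0.0111, 0.0014]), 'gripper_width': 0.9996195526633533}
```

View pics/top0.png

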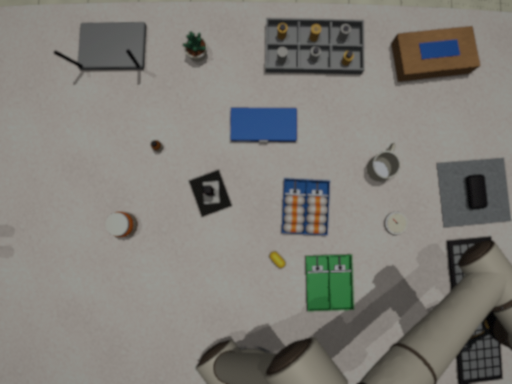

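View pics/side0.png

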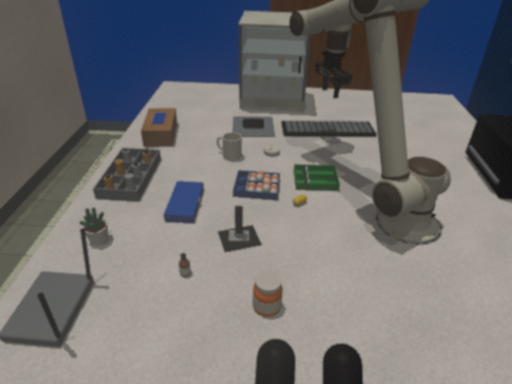

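The top view shows the pad and tamper at about (210,193), the blue tray at (305,207) with its plates at the upper (+x) end, and the green decoy at (330,282). The side view has the tamper at (239,230) and the tray at (257,184). I'll enlarge both next.

```bash
python3 - <<'E'
import cv2,numpy as np
a=cv2.imread("pics/top0.png"); b=cv2.imread("pics/side0.png")
A=cv2.resize(a[160:245,180:340],None,fx=5,fy=5,interpolation=cv2.INTER_CUBIC)[:,:800]
cv2.imwrite("pics/topz.png",A)
B=cv2.resize(b[160:260,210:300],None,fx=6,fy=6,interpolation=cv2.INTER_CUBIC)
cv2.imwrite("pics/sidez.png",B)
E
```

```text
(no output)
```

View pics/topz.png

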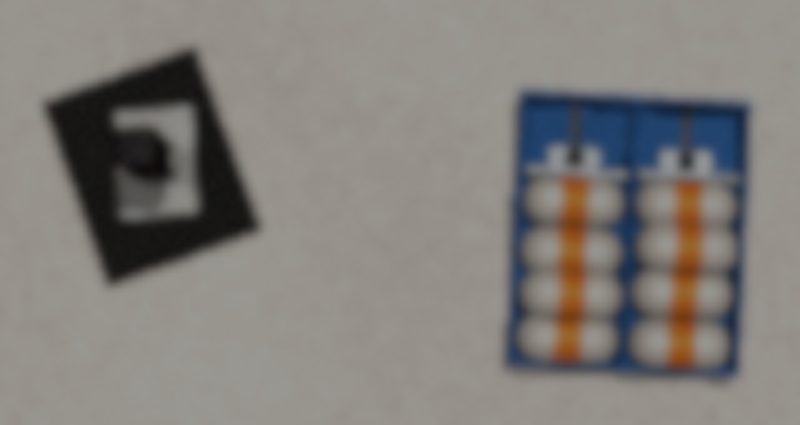

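View pics/sidez.png

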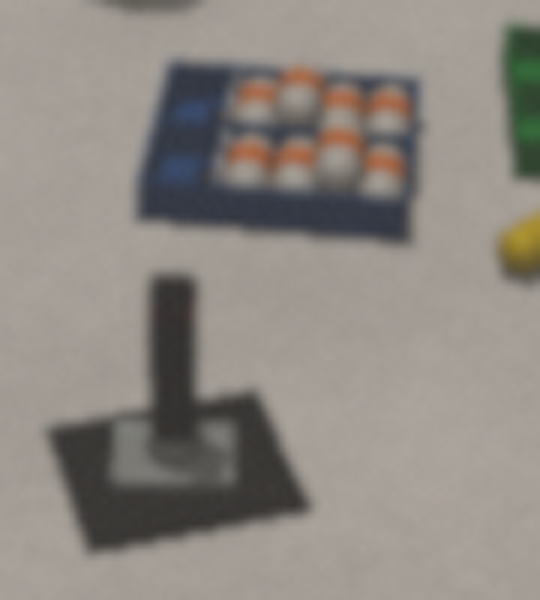

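Enlarged, the raised capsules are clear. In the left lane it is the second from the -x wall, and in the right lane the third from it (second from the plate). I'll fit the poses from the corners.

```bash
cat > fit.py <<'E'
from h import *
from scipy.optimize import least_squares
np.set_printoptions(precision=4,suppress=True)
ct=capture("top"); cs=capture("side")
def T(p,X): 
    c,s=np.cos(p[2]),np.sin(p[2]); return [p[0]+c*X[0]-s*X[1],p[1]+s*X[0]+c*X[1],X[2]]
def fit(obs,p0):
    f=lambda p: np.concatenate([proj(c,T(p,X))-uv for c,uv,X in obs])
    r=least_squares(f,p0); print(np.r_[r.x[:2],np.degrees(r.x[2])],"res",r.fun.round(1)); return r.x
t=lambda u,v:np.array([180+u/5-.4,160+v/5-.4]); s=lambda u,v:np.array([210+u/6-.4,160+v/6-.4])
E
python3 - <<'E'
from fit import *
# pad corners z=.004
pc=[(.06,.05),(.06,-.05),(-.06,-.05),(-.06,.05)]
P=[(45,103),(195,48),(260,228),(108,283)]; S=[(88,550),(48,430),(257,392),(308,508)]
# top: left = +y. side: which corner is which -> try by hand
obs=[(ct,t(*P[i]),(*pc[i],.004)) for i in range(4)]
p=fit(obs,[.56,.14,.3])
print([proj(cs,T(p,(*q,.004))) for q in pc],[s(*q) for q in S])
fc=[(.032,.023),(.032,-.023),(-.032,-.023),(-.032,.023)]
F=[(112,108),(195,102),(202,215),(120,222)]
q=fit([(ct,t(*F[i]),(*fc[i],.012)) for i in range(4)],[.55,.14,.0])
print([proj(cs,T(q,(*k,.012))) for k in fc],[s(*k) for k in [(110,488),(112,420),(238,420),(238,488)]])
print("grip top", proj(ct,T(q,(0,0,.122))),t(140,152),proj(cs,T(q,(0,0,.122))),s(174,276))
# tray: inner x -0.075..; outer -.078..+.086
tc=[(.086,.0685),(.086,-.0685),(-.078,-.0685),(-.078,.0685)]
Tt=[(522,92),(748,104),(735,377),(507,368)]
Z=[(.031,0)[0]]*4
w=fit([(ct,t(*Tt[i]),(*tc[i],Z[i])) for i in range(4)],[.52,-.15,0])
print([proj(cs,T(w,(*k,.031))) for k in tc],[s(*k) for k in [(140,190),(172,64),(418,78),(410,215)]])
E
```

```text
[ 0.5619  0.1294 20.8706] res [-0.8 -0.5  0.3 -0.8  0.7  0.5 -0.2  0.8]
[array([224.5801, 250.8462]), array([217.4533, 229.978 ]), array([252.9581, 223.5502]), array([262.1637, 243.5032])] [array([224.2667, 251.2667]), array([217.6   , 231.2667]), array([252.4333, 224.9333]), array([260.9333, 244.2667])]
[0.5635 0.1254 5.1667] res [ 0.7  0.7 -0.6  0.8 -0.6 -0.6  0.5 -0.9]
[array([228.6653, 238.7505]), array([229.1442, 229.0749]), array([249.0318, 229.093 ]), array([249.1595, 238.7553])] [array([227.9333, 240.9333]), array([228.2667, 229.6   ]), array([249.2667, 229.6   ]), array([249.2667, 240.9333])]
grip top [207.1047 188.8446] [207.6 190. ] [238.8451 206.3428] [238.6 205.6]
[ 0.5192 -0.1551 -2.1128] res [-0.6 -0.3  0.4 -0.3  0.6  0.6 -0.4 -0. ]
[array([232.8791, 189.3864]), array([238.2363, 169.2822]), array([280.4492, 172.3797]), array([278.4171, 192.9038])] [array([232.9333, 191.2667]), array([238.2667, 170.2667]), array([279.2667, 172.6   ]), array([277.9333, 195.4333])]
```

```bash
python3 -m creep '[[40.5,44.2,0,0,0,-10.3,1],[32,50.8,0,0,0,-10.3,1],[22.4,55.7,0,0,0,-10.3,1],[12.1,58.8,0,0,0,-10.3,1],[1.4,60,0,0,0,-10.3,1],[-9.4,59.3,0,0,0,-10.3,1],[-19.8,56.6,0,0,0,-10.3,1],[-29.6,52.2,0,0,0,0,1],[-29.6,52.2,0,0,0,0,1],[-29.6,52.2,0,0,0,0,1]]'
```

```text
time_s: 1.95
tcp_pos: [0.4935, -0.0264, 0.2231]
ee_rot: [[-0.996, -0.091, 0.001], [-0.091, 0.996, 0.0], [-0.001, 0.0, -1.0]]
wrist_force: [1.1, 0.5, 0.2]
gripper_width: 1.002
```

```bash
python3 -m creep '[[-28,49,0,0,0,0,1],[-28,49,0,0,0,0,1],[-27.7,49,0,0,0,0,1],[0,0,40,0,0,0,1],[0,0,40,0,0,0,1],[0,0,40,0,0,0,1],[0,0,18,0,0,0,1],[0,0,0,0,0,0,1],[0,0,0,0,0,0,1],[0,0,0,0,0,0,1]]'
python3 - <<'E'
from h import *
print(sense()["tcp_pos"])
a=capture("top")["color"];b=capture("side")["color"]
A=cv2.resize(a[150:230,160:260],(500,400),interpolation=cv2.INTER_CUBIC)
B=cv2.resize(b[190:260,200:280],(457,400),interpolation=cv2.INTER_CUBIC)[:,:300]
B=cv2.resize(b[190:260,213:265],(300,400),interpolation=cv2.INTER_CUBIC)
cv2.imwrite("pics/g.png",np.hstack([A,B]))
E
```

```text
time_s: 3.2
tcp_pos: [0.5638, 0.1259, 0.0859]
ee_rot: [[-0.996, -0.09, 0.002], [-0.09, 0.996, 0.001], [-0.003, 0.001, -1.0]]
wrist_force: [1.0, 0.2, -0.3]
gripper_width: 0.999
[0.56380359 0.12588914 0.0859342 ]
```

View pics/g.png

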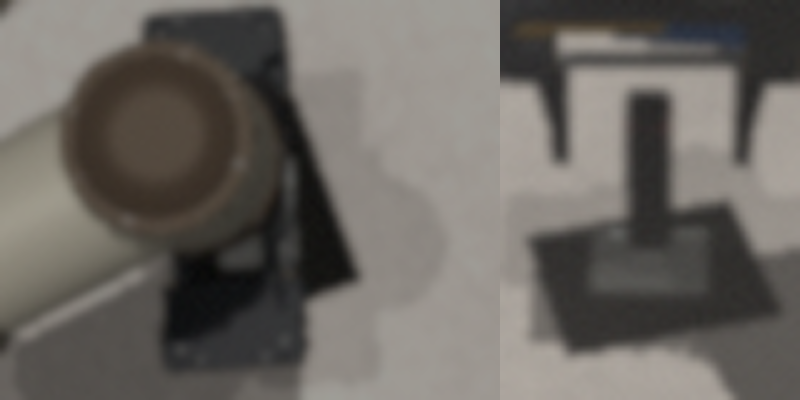

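The side view shows the grip (650,170) centred between the fingertips (560 and 742, row 160), with the foot level on the pad. I'll close.

```bash
python3 -m creep '[[0,0,0,0,0,0,0],[0,0,0,0,0,0,0],[0,0,0,0,0,0,0],[0,0,0,0,0,0,0],[0,0,0,0,0,0,0],[0,0,0,0,0,0,0],[0,0,0,0,0,0,0],[0,0,-1,0,0,0,0],[0,0,-4,0,0,0,0],[0,0,-5,0,0,0,0]]'
```

```text
time_s: 4.55
tcp_pos: [0.5625, 0.1253, 0.0942]
ee_rot: [[-0.996, -0.09, -0.001], [-0.09, 0.996, -0.001], [0.001, -0.0, -1.0]]
wrist_force: [0.7, -0.2, -3.5]
gripper_width: 0.271
```

```bash
python3 -m creep '[[0,0,-40,0,0,0,0],[0,0,-45,0,0,0,0],[16,-40,0,0,0,0,0],[20,-49,0,0,0,0,0],[20,-49,0,0,0,0,0],[20,-49,0,0,0,0,0],[20,-50,0,0,0,7.3,0],[0,0,0,0,0,0,0],[0,0,20,0,0,0,0],[0,0,15,0,0,0,0]]'
python3 - <<'E'
from h import *
s=sense();print(s["tcp_pos"],s["wrist_force"])
a=capture("top")["color"];b=capture("side")["color"]
A=cv2.resize(a[170:245,270:345],(400,400),interpolation=cv2.INTER_CUBIC)
B=cv2.resize(b[140:215,225:300],(400,400),interpolation=cv2.INTER_CUBIC)
cv2.imwrite("pics/t1.png",np.hstack([A,B]))
E
```

```text
time_s: 5.8
tcp_pos: [0.4886, -0.1188, 0.144]
ee_rot: [[-0.999, 0.037, -0.0], [0.037, 0.999, 0.0], [0.0, 0.0, -1.0]]
wrist_force: [0.1, 0.8, -3.1]
gripper_width: 0.275
[ 0.48857185 -0.11882352  0.14396849] [ 0.06232692  0.78656808 -3.13012935]
```

View pics/t1.png

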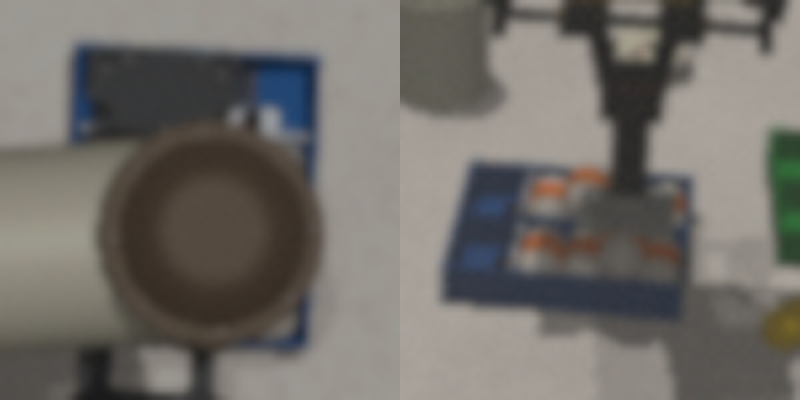

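The top view is mostly hidden by the arm. In the side view the foot (628,215) sits over the raised left capsule (622,255), inside the left lane. I'll approach slowly.

```bash
python3 -m creep '[[0,0,3,0,0,0,0],[0,0,3,0,0,0,0],[0,0,2,0,0,0,0],[0,0,1,0,0,0,0],[0,0,0.5,0,0,0,0],[0,0,0.5,0,0,0,0],[0,0,0.5,0,0,0,0],[0,0,0.5,0,0,0,0],[0,0,0.5,0,0,0,0],[0,0,0.5,0,0,0,0]]'
```

```text
time_s: 7.15
tcp_pos: [0.4888, -0.1192, 0.1325]
ee_rot: [[-0.999, 0.037, 0.0], [0.037, 0.999, 0.0], [-0.0, 0.0, -1.0]]
wrist_force: [0.2, -0.7, -3.6]
gripper_width: 0.271
```

```bash
python3 -m creep '[[0,0,0.3,0,0,0,0],[0,0,0.3,0,0,0,0],[0,0,0.3,0,0,0,0],[0,0,0.3,0,0,0,0],[0,0,0.3,0,0,0,0],[0,0,0.3,0,0,0,0],[0,0,0.3,0,0,0,0],[0,0,0.3,0,0,0,0],[0,0,0.3,0,0,0,0],[0,0,0.3,0,0,0,0]]'
```

```text
time_s: 8.4
tcp_pos: [0.489, -0.1192, 0.1301]
ee_rot: [[-0.999, 0.037, 0.001], [0.037, 0.999, -0.0], [-0.001, -0.0, -1.0]]
wrist_force: [-0.8, 1.5, 2.7]
gripper_width: 0.277
```

```bash
python3 -m creep '[[0,0,0.15,0,0,0,0],[0,0,0.15,0,0,0,0],[0,0,0.15,0,0,0,0],[0,0,0.15,0,0,0,0],[0,0,0.15,0,0,0,0],[0,0,0.15,0,0,0,0],[0,0,0.15,0,0,0,0],[0,0,0.15,0,0,0,0],[0,0,0.15,0,0,0,0],[0,0,0.15,0,0,0,0]]'
```

```text
time_s: 9.65
tcp_pos: [0.4892, -0.1192, 0.1281]
ee_rot: [[-0.999, 0.037, 0.001], [0.037, 0.999, -0.0], [-0.001, 0.0, -1.0]]
wrist_force: [2.3, 0.4, 3.9]
gripper_width: 0.273
```

```bash
python3 -m creep '[[0,0,0.25,0,0,0,0],[0,0,0.25,0,0,0,0],[0,0,0.25,0,0,0,0],[0,0,0.25,0,0,0,0],[0,0,0.25,0,0,0,0],[0,0,0.25,0,0,0,0],[0,0,0.25,0,0,0,0],[0,0,0.25,0,0,0,0],[0,0,0.25,0,0,0,0],[0,0,0.25,0,0,0,0]]'
```

```text
time_s: 10.9
tcp_pos: [0.4881, -0.1192, 0.1252]
ee_rot: [[-0.999, 0.037, -0.002], [0.037, 0.999, 0.0], [0.002, -0.0, -1.0]]
wrist_force: [-0.7, 1.6, 1.8]
gripper_width: 0.276
```

```bash
python3 -m creep '[[0,0,0.35,0,0,0,0],[0,0,0.35,0,0,0,0],[0,0,0.35,0,0,0,0],[0,0,0.35,0,0,0,0],[0,0,0.35,0,0,0,0],[0,0,0.35,0,0,0,0],[0,0,0.35,0,0,0,0],[0,0,0.35,0,0,0,0],[0,0,0.35,0,0,0,0],[0,0,0.35,0,0,0,0]]'
```

```text
time_s: 12.15
tcp_pos: [0.4889, -0.1192, 0.1221]
ee_rot: [[-0.999, 0.037, 0.0], [0.037, 0.999, -0.0], [-0.0, 0.0, -1.0]]
wrist_force: [-0.5, 0.1, -0.6]
gripper_width: 0.273
```

```bash
python3 -m creep '[[0,0,0.35,0,0,0,0],[0,0,0.35,0,0,0,0],[0,0,0.35,0,0,0,0],[0,0,0.35,0,0,0,0],[0,0,0.35,0,0,0,0],[0,0,0.35,0,0,0,0],[0,0,0.35,0,0,0,0],[0,0,0.35,0,0,0,0],[0,0,0.35,0,0,0,0],[0,0,0.3,0,0,0,0]]'
```

```text
time_s: 13.4
tcp_pos: [0.4888, -0.1192, 0.1185]
ee_rot: [[-0.999, 0.037, -0.0], [0.037, 0.999, 0.0], [0.0, 0.0, -1.0]]
wrist_force: [0.0, 0.5, -1.4]
gripper_width: 0.272
```

```bash
python3 -m creep '[[0,0,0.2,0,0,0,0],[0,0,0.2,0,0,0,0],[0,0,0.2,0,0,0,0],[0,0,0.2,0,0,0,0],[0,0,0.2,0,0,0,0],[0,0,0.2,0,0,0,0],[0,0,0.2,0,0,0,0],[0,0,0.2,0,0,0,0],[0,0,0.2,0,0,0,0],[0,0,0.2,0,0,0,0]]'
```

```text
time_s: 14.65
tcp_pos: [0.4887, -0.1192, 0.1165]
ee_rot: [[-0.999, 0.037, -0.0], [0.037, 0.999, 0.0], [0.0, 0.0, -1.0]]
wrist_force: [-0.0, 0.7, -2.2]
gripper_width: 0.279
```

```bash
python3 -m creep '[[0,0,0.15,0,0,0,0],[0,0,0.15,0,0,0,0],[0,0,0.15,0,0,0,0],[0,0,0.15,0,0,0,0],[0,0,0.15,0,0,0,0],[0,0,0.1,0,0,0,0],[0,0,0.1,0,0,0,0],[0,0,0.1,0,0,0,0],[0,0,0.1,0,0,0,0],[0,0,0.1,0,0,0,0]]'
```

```text
time_s: 15.9
tcp_pos: [0.4888, -0.1192, 0.1153]
ee_rot: [[-0.999, 0.037, -0.0], [0.037, 0.999, -0.0], [0.0, -0.0, -1.0]]
wrist_force: [-0.2, -0.1, -2.2]
gripper_width: 0.275
```

```bash
python3 -m creep '[[0,0,0.1,0,0,0,0],[0,0,0.1,0,0,0,0],[0,0,0.1,0,0,0,0],[0,0,0.1,0,0,0,0],[0,0,0.1,0,0,0,0],[0,0,0.1,0,0,0,0],[0,0,0.1,0,0,0,0],[0,0,0.1,0,0,0,0],[0,0,0.1,0,0,0,0],[0,0,0.1,0,0,0,0]]'
```

```text
time_s: 17.15
tcp_pos: [0.4889, -0.1193, 0.1148]
ee_rot: [[-0.999, 0.037, 0.0], [0.037, 0.999, -0.0], [-0.0, -0.0, -1.0]]
wrist_force: [-0.7, -0.8, 3.9]
gripper_width: 0.27
```

```bash
python3 -m creep '[[0,0,0.1,0,0,0,0],[0,0,0.1,0,0,0,0],[0,0,0.1,0,0,0,0],[0,0,0.1,0,0,0,0],[0,0,0,0,0,0,0],[0,0,0,0,0,0,0],[0,0,0,0,0,0,0],[0,0,0,0,0,0,0],[0,0,0,0,0,0,0],[0,0,0,0,0,0,0]]'
```

```text
time_s: 18.4
tcp_pos: [0.489, -0.1193, 0.1147]
ee_rot: [[-0.999, 0.037, 0.001], [0.037, 0.999, -0.0], [-0.001, -0.0, -1.0]]
wrist_force: [-1.4, -0.8, 6.7]
gripper_width: 0.267
```

```bash
python3 -m creep '[[0,0,0.2,0,0,0,0],[0,0,0.2,0,0,0,0],[0,0,0.1,0,0,0,0],[0,0,0,0,0,0,0],[0,0,0,0,0,0,0],[0,0,0,0,0,0,0],[0,0,0,0,0,0,0],[0,0,0,0,0,0,0],[0,0,0,0,0,0,0],[0,0,0,0,0,0,0]]'
```

```text
time_s: 19.65
tcp_pos: [0.4892, -0.1194, 0.1147]
ee_rot: [[-0.999, 0.036, 0.001], [0.036, 0.999, -0.001], [-0.001, -0.001, -1.0]]
wrist_force: [-2.1, 0.7, 9.1]
gripper_width: 0.274
```

```bash
python3 -m creep '[[0,0,-2,0,0,0,0],[0,0,-6,0,0,0,0],[-16,0,0,0,0,0,0],[-16,0,0,0,0,0,0],[-15,0,0,0,0,0,0],[0,0,2,0,0,0,0],[0,0,2,0,0,0,0],[0,0,1,0,0,0,0],[0,0,0.5,0,0,0,0],[0,0,0,0,0,0,0]]'
```

```text
time_s: 20.9
tcp_pos: [0.5355, -0.1209, 0.1161]
ee_rot: [[-0.999, 0.037, -0.0], [0.037, 0.999, -0.0], [0.0, -0.0, -1.0]]
wrist_force: [-1.1, 0.4, -2.8]
gripper_width: 0.273
```

```bash
python3 -m creep '[[0,0,0.3,0,0,0,0],[0,0,0.3,0,0,0,0],[0,0,0.3,0,0,0,0],[0,0,0.3,0,0,0,0],[0,0,0.2,0,0,0,0],[0,0,0.2,0,0,0,0],[0,0,0.2,0,0,0,0],[0,0,0.2,0,0,0,0],[0,0,0.2,0,0,0,0],[0,0,0.2,0,0,0,0]]'
```

```text
time_s: 22.15
tcp_pos: [0.5363, -0.1211, 0.1147]
ee_rot: [[-0.999, 0.037, 0.001], [0.037, 0.999, -0.001], [-0.002, -0.0, -1.0]]
wrist_force: [-1.8, 0.6, 8.0]
gripper_width: 0.273
```

```bash
python3 -m creep '[[0,0,0.2,0,0,0,0],[0,0,0.1,0,0,0,0],[0,0,0,0,0,0,0],[0,0,0,0,0,0,0],[0,0,0,0,0,0,0],[0,0,-2,0,0,0,0],[0,0,-15,0,0,0,0],[0,0,-17,0,0,0,0],[0,0,0,0,0,0,0],[0,0,0,0,0,0,0]]'
```

```text
time_s: 23.4
tcp_pos: [0.5351, -0.1208, 0.1465]
ee_rot: [[-0.999, 0.037, -0.001], [0.037, 0.999, 0.001], [0.001, 0.0, -1.0]]
wrist_force: [-1.0, -0.1, -4.2]
gripper_width: 0.272
```

```bash
python3 -m creep '[[5,-20,0,0,0,0,0],[7,-27,0,0,0,0,0],[5,-20,0,0,0,0,0],[0,0,5,0,0,0,0],[0,0,4,0,0,0,0],[0,0,2,0,0,0,0],[0,0,1,0,0,0,0],[0,0,0.5,0,0,0,0],[0,0,0.4,0,0,0,0],[0,0,0.3,0,0,0,0]]'
python3 - <<'E'
from h import *
a=capture("top")["color"];b=capture("side")["color"]
A=cv2.resize(a[170:245,270:345],(400,400),interpolation=cv2.INTER_CUBIC)
B=cv2.resize(b[140:215,225:300],(400,400),interpolation=cv2.INTER_CUBIC)
cv2.imwrite("pics/t2.png",np.hstack([A,B]))
E
```

```text
time_s: 24.65
tcp_pos: [0.5163, -0.1872, 0.1342]
ee_rot: [[-0.999, 0.037, 0.0], [0.037, 0.999, -0.0], [-0.0, -0.0, -1.0]]
wrist_force: [0.4, 0.2, -4.1]
gripper_width: 0.276
```

View pics/t2.png

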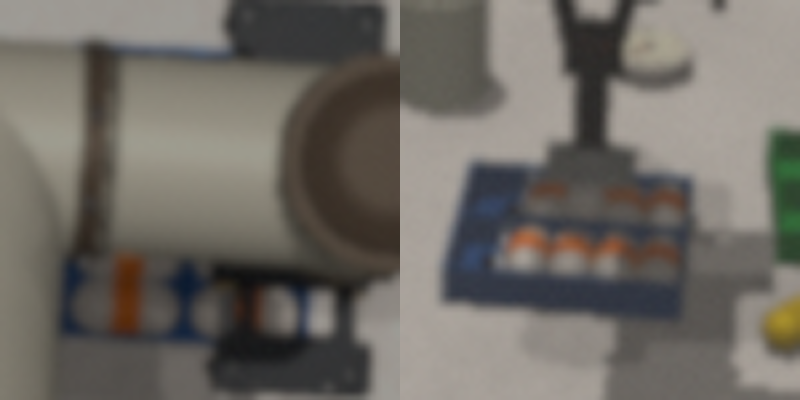

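The side view shows the left lane's four capsules level in a line (row 255) and the foot (592,160) above the raised right capsule. Now to press it down.

```bash
python3 -m creep '[[0,0,0.5,0,0,0,0],[0,0,0.5,0,0,0,0],[0,0,0.4,0,0,0,0],[0,0,0.4,0,0,0,0],[0,0,0.3,0,0,0,0],[0,0,0.3,0,0,0,0],[0,0,0.3,0,0,0,0],[0,0,0.3,0,0,0,0],[0,0,0.3,0,0,0,0],[0,0,0.3,0,0,0,0]]'
```

```text
time_s: 26.0
tcp_pos: [0.5163, -0.1873, 0.1304]
ee_rot: [[-0.999, 0.037, -0.0], [0.037, 0.999, -0.0], [0.0, -0.0, -1.0]]
wrist_force: [-0.3, 0.9, -4.9]
gripper_width: 0.275
```

```bash
python3 -m creep '[[0,0,0.3,0,0,0,0],[0,0,0.3,0,0,0,0],[0,0,0.3,0,0,0,0],[0,0,0.3,0,0,0,0],[0,0,0.3,0,0,0,0],[0,0,0.2,0,0,0,0],[0,0,0.2,0,0,0,0],[0,0,0.2,0,0,0,0],[0,0,0.2,0,0,0,0],[0,0,0.2,0,0,0,0]]'
```

```text
time_s: 27.25
tcp_pos: [0.5167, -0.1873, 0.1285]
ee_rot: [[-0.999, 0.037, 0.001], [0.037, 0.999, -0.0], [-0.001, -0.0, -1.0]]
wrist_force: [-0.7, 1.6, 2.4]
gripper_width: 0.272
```

```bash
python3 -m creep '[[0,0,0.2,0,0,0,0],[0,0,0.2,0,0,0,0],[0,0,0.2,0,0,0,0],[0,0,0.2,0,0,0,0],[0,0,0.2,0,0,0,0],[0,0,0.2,0,0,0,0],[0,0,0.2,0,0,0,0],[0,0,0.2,0,0,0,0],[0,0,0.2,0,0,0,0],[0,0,0.2,0,0,0,0]]'
```

```text
time_s: 28.5
tcp_pos: [0.5161, -0.1873, 0.1257]
ee_rot: [[-0.999, 0.037, -0.0], [0.037, 0.999, 0.0], [0.0, 0.0, -1.0]]
wrist_force: [0.9, 0.3, 2.4]
gripper_width: 0.272
```

```bash
python3 -m creep '[[0,0,0.35,0,0,0,0],[0,0,0.35,0,0,0,0],[0,0,0.35,0,0,0,0],[0,0,0.35,0,0,0,0],[0,0,0.35,0,0,0,0],[0,0,0.35,0,0,0,0],[0,0,0.35,0,0,0,0],[0,0,0.35,0,0,0,0],[0,0,0.35,0,0,0,0],[0,0,0.35,0,0,0,0]]'
```

```text
time_s: 29.75
tcp_pos: [0.5162, -0.1872, 0.1223]
ee_rot: [[-0.999, 0.037, -0.0], [0.037, 0.999, 0.0], [0.0, 0.0, -1.0]]
wrist_force: [1.1, 0.3, -0.2]
gripper_width: 0.271
```

```bash
python3 -m creep '[[0,0,0.35,0,0,0,0],[0,0,0.35,0,0,0,0],[0,0,0.35,0,0,0,0],[0,0,0.35,0,0,0,0],[0,0,0.35,0,0,0,0],[0,0,0.3,0,0,0,0],[0,0,0.3,0,0,0,0],[0,0,0.3,0,0,0,0],[0,0,0.3,0,0,0,0],[0,0,0.3,0,0,0,0]]'
```

```text
time_s: 31.0
tcp_pos: [0.5162, -0.1872, 0.1191]
ee_rot: [[-0.999, 0.037, -0.0], [0.037, 0.999, 0.0], [0.0, 0.0, -1.0]]
wrist_force: [0.1, 0.5, -1.1]
gripper_width: 0.273
```

```bash
python3 -m creep '[[0,0,0.3,0,0,0,0],[0,0,0.3,0,0,0,0],[0,0,0.3,0,0,0,0],[0,0,0.3,0,0,0,0],[0,0,0.3,0,0,0,0],[0,0,0.3,0,0,0,0],[0,0,0.3,0,0,0,0],[0,0,0.3,0,0,0,0],[0,0,0.3,0,0,0,0],[0,0,0.3,0,0,0,0]]'
```

```text
time_s: 32.25
tcp_pos: [0.5161, -0.1872, 0.1161]
ee_rot: [[-0.999, 0.037, -0.0], [0.037, 0.999, 0.0], [0.0, 0.0, -1.0]]
wrist_force: [-0.1, -0.2, -2.4]
gripper_width: 0.274
```

```bash
python3 -m creep '[[0,0,0.25,0,0,0,0],[0,0,0.25,0,0,0,0],[0,0,0.25,0,0,0,0],[0,0,0.25,0,0,0,0],[0,0,0.2,0,0,0,0],[0,0,0.2,0,0,0,0],[0,0,0.2,0,0,0,0],[0,0,0.2,0,0,0,0],[0,0,0.2,0,0,0,0],[0,0,0.2,0,0,0,0]]'
```

```text
time_s: 33.5
tcp_pos: [0.5165, -0.1874, 0.1147]
ee_rot: [[-0.999, 0.037, 0.001], [0.037, 0.999, -0.0], [-0.001, -0.0, -1.0]]
wrist_force: [-0.9, -0.0, 6.8]
gripper_width: 0.274
```

Same level height (0.1147), now at about 10.3 N. I'll go to 14 N and hold.

```bash
python3 -m creep '[[0,0,0.2,0,0,0,0],[0,0,0.2,0,0,0,0],[0,0,0.1,0,0,0,0],[0,0,0,0,0,0,0],[0,0,0,0,0,0,0],[0,0,0,0,0,0,0],[0,0,0,0,0,0,0],[0,0,0,0,0,0,0],[0,0,0,0,0,0,0],[0,0,0,0,0,0,0]]'
```

```text
time_s: 34.75
tcp_pos: [0.5168, -0.1875, 0.1147]
ee_rot: [[-0.999, 0.037, 0.001], [0.037, 0.999, -0.001], [-0.001, -0.001, -1.0]]
wrist_force: [-2.9, 0.1, 6.9]
gripper_width: 0.275
```

```bash
python3 -m creep '[[0,0,-2,0,0,0,0],[0,0,-6,0,0,0,0],[14,0,0,0,0,0,0],[15,0,0,0,0,0,0],[14,0,0,0,0,0,0],[0,0,2,0,0,0,0],[0,0,2,0,0,0,0],[0,0,1,0,0,0,0],[0,0,0.5,0,0,0,0],[0,0,0.3,0,0,0,0]]'
```

```text
time_s: 36.0
tcp_pos: [0.4736, -0.1857, 0.1156]
ee_rot: [[-0.999, 0.037, 0.0], [0.037, 0.999, -0.0], [-0.0, -0.0, -1.0]]
wrist_force: [0.3, -0.0, -4.0]
gripper_width: 0.275
```

```bash
python3 -m creep '[[0,0,0.3,0,0,0,0],[0,0,0.3,0,0,0,0],[0,0,0.3,0,0,0,0],[0,0,0.2,0,0,0,0],[0,0,0.2,0,0,0,0],[0,0,0.2,0,0,0,0],[0,0,0.2,0,0,0,0],[0,0,0.2,0,0,0,0],[0,0,0,0,0,0,0],[0,0,0,0,0,0,0]]'
```

```text
time_s: 37.25
tcp_pos: [0.4737, -0.1859, 0.1148]
ee_rot: [[-0.999, 0.036, 0.001], [0.036, 0.999, -0.001], [-0.001, -0.001, -1.0]]
wrist_force: [-1.7, 0.1, 5.3]
gripper_width: 0.274
```

```bash
python3 -m creep '[[0,0,0.2,0,0,0,0],[0,0,0.2,0,0,0,0],[0,0,0.2,0,0,0,0],[0,0,0,0,0,0,0],[0,0,0,0,0,0,0],[0,0,0,0,0,0,0],[0,0,0,0,0,0,0],[0,0,0,0,0,0,0],[0,0,0,0,0,0,0],[0,0,0,0,0,0,0]]'
```

```text
time_s: 38.5
tcp_pos: [0.4741, -0.186, 0.1147]
ee_rot: [[-0.999, 0.036, 0.002], [0.036, 0.999, -0.001], [-0.002, -0.001, -1.0]]
wrist_force: [-2.1, 0.6, 8.3]
gripper_width: 0.272
```

```bash
python3 -m creep '[[0,0,-2,0,0,0,0],[0,0,-6,0,0,0,0],[-18,0,0,0,0,0,0],[-22,0,0,0,0,0,0],[-20,0,0,0,0,0,0],[0,0,2,0,0,0,0],[0,0,2,0,0,0,0],[0,0,1,0,0,0,0],[0,0,0.5,0,0,0,0],[0,0,0.3,0,0,0,0]]'
```

```text
time_s: 39.75
tcp_pos: [0.5331, -0.1879, 0.1156]
ee_rot: [[-0.999, 0.037, 0.0], [0.037, 0.999, -0.0], [-0.0, 0.0, -1.0]]
wrist_force: [-0.1, -0.1, -3.8]
gripper_width: 0.272
```

```bash
python3 -m creep '[[0,0,0.3,0,0,0,0],[0,0,0.3,0,0,0,0],[0,0,0.3,0,0,0,0],[0,0,0.2,0,0,0,0],[0,0,0.2,0,0,0,0],[0,0,0.2,0,0,0,0],[0,0,0.2,0,0,0,0],[0,0,0.2,0,0,0,0],[0,0,0,0,0,0,0],[0,0,0,0,0,0,0]]'
```

```text
time_s: 41.0
tcp_pos: [0.5339, -0.188, 0.1147]
ee_rot: [[-0.999, 0.036, 0.002], [0.036, 0.999, -0.001], [-0.002, -0.001, -1.0]]
wrist_force: [-2.1, 1.4, 6.9]
gripper_width: 0.27
```

```bash
python3 -m creep '[[0,0,0.2,0,0,0,0],[0,0,0.2,0,0,0,0],[0,0,0.1,0,0,0,0],[0,0,0,0,0,0,0],[0,0,0,0,0,0,0],[0,0,0,0,0,0,0],[0,0,0,0,0,0,0],[0,0,0,0,0,0,0],[0,0,-2,0,0,0,0],[0,0,-12,0,0,0,0]]'
```

```text
time_s: 42.25
tcp_pos: [0.5319, -0.1876, 0.1255]
ee_rot: [[-0.999, 0.038, -0.004], [0.038, 0.999, 0.001], [0.004, 0.001, -1.0]]
wrist_force: [1.0, -0.4, -3.6]
gripper_width: 0.272
```

```bash
python3 -m creep '[[15,17,0,0,0,0,0],[15,17,0,0,0,0,0],[15,17,0,0,0,0,0],[15,16,0,0,0,0,0],[0,0,4,0,0,0,0],[0,0,4,0,0,0,0],[0,0,2,0,0,0,0],[0,0,1,0,0,0,0],[0,0,0.5,0,0,0,0],[0,0,0.3,0,0,0,0]]'
```

```text
time_s: 43.5
tcp_pos: [0.4759, -0.1188, 0.1152]
ee_rot: [[-0.999, 0.037, 0.0], [0.037, 0.999, -0.0], [-0.0, -0.0, -1.0]]
wrist_force: [0.2, -0.5, -4.0]
gripper_width: 0.274
```

```bash
python3 -m creep '[[0,0,0.3,0,0,0,0],[0,0,0.3,0,0,0,0],[0,0,0.3,0,0,0,0],[0,0,0.3,0,0,0,0],[0,0,0.2,0,0,0,0],[0,0,0.2,0,0,0,0],[0,0,0.2,0,0,0,0],[0,0,0.2,0,0,0,0],[0,0,0,0,0,0,0],[0,0,0,0,0,0,0]]'
```

```text
time_s: 44.75
tcp_pos: [0.4766, -0.1188, 0.1147]
ee_rot: [[-0.999, 0.036, 0.002], [0.036, 0.999, -0.001], [-0.002, -0.0, -1.0]]
wrist_force: [-2.6, 0.8, 8.6]
gripper_width: 0.275
```

```bash
python3 -m creep '[[0,0,0.2,0,0,0,0],[0,0,0,0,0,0,0],[0,0,0,0,0,0,0],[0,0,0,0,0,0,0],[0,0,0,0,0,0,0],[0,0,-2,0,0,0,0],[0,0,-12,0,0,0,0],[0,0,-25,0,0,0,0],[0,0,-25,0,0,0,0],[0,0,0,0,0,0,0]]'
python3 - <<'E'
from h import *
s=sense();R=np.array(s["ee_rot"]);print(s["tcp_pos"],R.T@(np.array([.561,.1295,.13])-s["tcp_pos"])*1e3)
E
```

```text
time_s: 46.0
tcp_pos: [0.477, -0.1187, 0.1786]
ee_rot: [[-0.999, 0.037, 0.005], [0.037, 0.999, 0.0], [-0.005, 0.0, -1.0]]
wrist_force: [-0.3, -1.4, -4.5]
gripper_width: 0.276
[ 0.47703886 -0.11866243  0.17863617] [-74.51373218 251.07463101  49.07924994]
```

```bash
python3 -m creep '[[-12,40,0,0,0,0,0],[-15,51,0,0,0,0,0],[-16,54,0,0,0,0,0],[-16,54,0,0,0,0,0],[-15.7,52,0,0,0,0,0],[0,0,0,0,0,0,0],[0,0,30,0,0,0,0],[0,0,30,0,0,0,0],[0,0,20,0,0,0,0],[0,0,6,0,0,0,0]]'
```

```text
time_s: 47.25
tcp_pos: [0.5577, 0.128, 0.0882]
ee_rot: [[-0.999, 0.038, -0.006], [0.038, 0.999, -0.002], [0.006, -0.003, -1.0]]
wrist_force: [-0.7, -0.6, -4.0]
gripper_width: 0.275
```

```bash
python3 -m creep '[[0,0,0,0,0,0,0],[0,0,0,0,0,0,0],[0,0,0,0,0,0,0],[0,0,0.5,0,0,0,0],[0,0,0.5,0,0,0,0],[0,0,0.3,0,0,0,0],[0,0,0.3,0,0,0,0],[0,0,0.3,0,0,0,0],[0,0,0.3,0,0,0,0],[0,0,0,0,0,0,0]]'
python3 - <<'E'
from h import *
s=sense();print(s["tcp_pos"],s["wrist_force"])
a=capture("top")["color"];b=capture("side")["color"]
A=cv2.resize(a[170:245,270:345],(400,400),interpolation=cv2.INTER_CUBIC)
B=cv2.resize(b[160:260,205:305],(400,400),interpolation=cv2.INTER_CUBIC)
cv2.imwrite("pics/t3.png",np.hstack([A,B]))
E
```

```text
time_s: 48.5
tcp_pos: [0.5597, 0.1293, 0.0887]
ee_rot: [[-0.999, 0.037, -0.0], [0.037, 0.999, -0.0], [0.0, -0.0, -1.0]]
wrist_force: [0.4, 0.1, -3.2]
gripper_width: 0.276
[0.55967747 0.12933985 0.08874722] [ 0.4198031   0.11338426 -3.24174752]
```

View pics/t3.png

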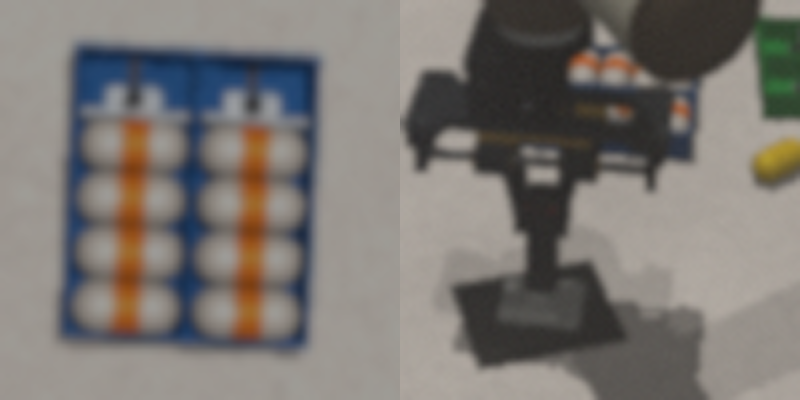

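The top view shows four evenly spaced capsules in each lane, tight against the plates. In the side view the foot (543,303) is centred over the pad (540,315). I'll lower it.

```bash
python3 -m creep '[[0,0,0.6,0,0,0,0],[0,0,0.6,0,0,0,0],[0,0,0.6,0,0,0,0],[0,0,0.6,0,0,0,0],[0,0,0.4,0,0,0,0],[0,0,0.4,0,0,0,0],[0,0,0.3,0,0,0,0],[0,0,0.3,0,0,0,0],[0,0,0.3,0,0,0,0],[0,0,0,0,0,0,0]]'
```

```text
time_s: 49.85
tcp_pos: [0.5598, 0.1293, 0.0851]
ee_rot: [[-0.999, 0.037, 0.0], [0.037, 0.999, -0.0], [-0.0, -0.0, -1.0]]
wrist_force: [-0.7, -1.0, -0.5]
gripper_width: 0.276
```

```bash
python3 -m creep '[[0,0,0.1,0,0,0,0],[0,0,0,0,0,0,0],[0,0,0,0,0,0,1],[0,0,0,0,0,0,1],[0,0,0,0,0,0,1],[0,0,0,0,0,0,1],[0,0,0,0,0,0,1],[0,0,0,0,0,0,1],[0,0,0,0,0,0,1],[0,0,0,0,0,0,1]]'
```

```text
time_s: 51.1
tcp_pos: [0.5597, 0.1293, 0.0846]
ee_rot: [[-0.999, 0.037, 0.0], [0.037, 0.999, -0.0], [-0.0, -0.0, -1.0]]
wrist_force: [0.9, 0.5, -0.2]
gripper_width: 0.988
```

```bash
python3 -m creep '[[0,0,-15,0,0,0,1],[0,0,-30,0,0,0,1],[0,0,-40,0,0,0,1],[0,0,-50,0,0,0,1],[40,-45,0,0,0,0,1],[40,-45,0,0,0,0,1],[40,-45,0,0,0,0,1],[0,0,0,0,0,0,1],[0,0,0,0,0,0,1],[0,0,0,0,0,0,1]]'
python3 - <<'E'
from h import *
s=sense();print(s["tcp_pos"],s["wrist_force"])
a=capture("top")["color"];b=capture("side")["color"]
A=cv2.resize(a[160:245,175:260],(400,400),interpolation=cv2.INTER_CUBIC)
B=cv2.resize(b[160:260,205:305],(400,400),interpolation=cv2.INTER_CUBIC)
cv2.imwrite("pics/t4.png",np.hstack([A,B]))
E
```

```text
time_s: 52.35
tcp_pos: [0.4358, -0.0005, 0.22]
ee_rot: [[-0.999, 0.036, 0.001], [0.036, 0.999, 0.0], [-0.001, 0.0, -1.0]]
wrist_force: [-0.3, -0.2, 0.5]
gripper_width: 0.999
[ 0.43577594 -0.00045591  0.22001158] [-0.25217852 -0.24147357  0.52149396]
```

View pics/t4.png

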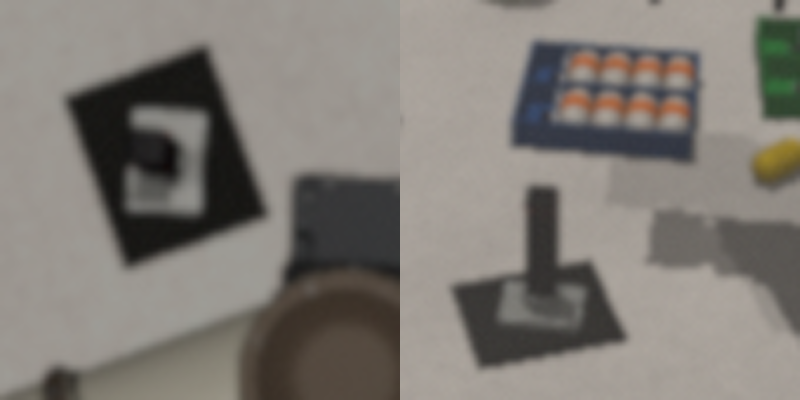

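The tamper stands upright, its foot centre at (167,160) against the pad centre at (166,157). All eight capsules look level in the side view.

```bash
python3 -c "from station import finish_job; print(finish_job())"
```

```text
the job is handed in; nothing more can be done
None
```

I tamped both raised capsules down, put the tamper back on its pad and handed the job in at about 52 s of the 72 s allowed.

- **Tamping:** I pressed each lane at three positions along its row. Every press stopped at the same tool height (0.1147–0.1148 m). Readings were about 10.5 to 13 N net of the tamper's weight; the final small increments of a few presses, aimed at about 14 N, were not read at their peak. The press straight onto the right lane's raised capsule read lowest, about 10.5 N, but a later press covering that capsule started from the same force and added 0.5 mm more. No reading came near 22 N.
- **Capsules:** the last tray pictures show four evenly spaced, level capsules in each lane, tight against the plates.
- **Tamper:** it stands upright and released. The foot is within about 1 mm of the pad's centre in the top view. It sits about 2° off the tray's direction rather than square to the pad.
- **Not checked:** I did not measure the plates' travel or look at the bystander objects again afterwards. No unexpected contact force showed in the readings.

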